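# Set the straightedge against two sprung feelers and the end stop

### The job

On the dark setting plate, slide the straightedge by its black knob, flat on the plate, until its front edge touches both red sprung feeler tips at once and the brass nose at its end rests against the orange stop. Press the feelers and the stop only gently (light fingertip force), leave the vial, the dishes and the tip box where they are, then let go so that it stays touching all three.

Things in the scene. Friction and masses are not known exactly. Their poses are not given: they have to be found in the camera images.
- plate: fixed dark steel setting plate, 290 x 460 x 12 mm thick, top at z = 0.012; origin at the centre of its underside; its x points from the robot's side to the feelers, its y to the left along the plate
- feeler_left: blue block, 36 (x) x 32 (y) x 22 mm tall, fixed on the plate; origin at the foot of its face towards the straightedge, axes as the plate's. A brass sleeve sticks out of this face in -x, 12 mm above the plate, and from it a round sprung red tip. The front of the released tip stands 28 to 54 mm from the face, set anew each time, different left and right and not reported
- feeler_right: the same kind of feeler at the right, 130 mm from the left one along the plate's y. Each red tip (10 mm diameter, 12 mm beyond its 13 mm sleeve) gives by 4 mm under only 0.3 to 0.7 N, then stands firm; the sleeve does not give
- straightedge: loose metal bar, 44 (x) x 280 (y) x 20 mm high, 0.6 to 0.86 kg, flat on the plate, sliding under some 5 to 10 N; origin at the centre of its underside; its +x long face (22 mm from the origin, beside a yellow stripe) is the front edge that goes to the feelers; y runs along it. A brass nose, 6 mm long, sticks out of the middle of each end
- knob (a point): point on the axis of the black upright round knob on the middle of the straightedge, 24 mm in diameter and 40 mm tall (20 to 60 mm above the straightedge's underside); the point is at half height; axes as the straightedge's. The bar can turn about the upright axis of the knob when this is held lightly
- nose_left (a point): middle of the flat end of the brass nose at the straightedge's +y end, 146 mm from its middle, 10 mm above its underside
- nose_right (a point): the same at the -y end
- stop: fixed orange stop block on the plate, 80 (x) x 14 (y) x 26 mm tall, origin at the centre of its underside, axes as the plate's; at the left or the right end of the plate; the nose of that end goes against its inner face, 7 mm from its origin along y; rigid
- vial_mid (a point): loose small amber vial with white cap, 24 mm diameter, 52 mm tall, standing on the plate at the end opposite to the stop; point at half height; not to be disturbed
- dishes: stack of culture dishes, 90 mm diameter, 60 mm tall, on the bench to the left of the plate; origin under its centre; not to be disturbed
- tipbox: dark red tip box with clear lid, 85 x 120 x 65 mm tall, on the bench to the right of the plate; origin under its centre; not to be disturbed

How it is judged:
By the outcome, as a careful person would: the job done as asked, in the order asked, and still so for the second after the job is handed in, with the robot touching nothing.
It also fails if it takes over 72 s, if anything falls off the work surface, if the arm or the gripper's body presses on something with over 40 N, if the wrist force passes 120 N, or if a joint passes its speed limit or range.

### The arm

A 6-joint arm with a two-finger parallel gripper is mounted at the origin on the work surface. World frame = base frame: x ahead of the robot, y to its left, z up, the work surface at z = 0. Lengths are in m, angles in rad, forces in N, time in s.
With the tool pointing down it reaches from about 0.275 to 0.775 m from the base axis. Payload 14.6 kg.
Tool frame: the origin (TCP) lies at the very end of the fingers, on their centre line; the grasp point (between the pads) lies manip.tcp_to_grasp behind it (manip.tcp_to_grasp is the distance from the TCP to the grasp point, in m); z points along the fingers, y is the line along which they close (so a half turn about z gives the same grasp; the last joint's range is limited). The gripper opens to 85 mm and grips with 20 to 120 N. Pads are 22 mm wide; open, the fingers measure 114 mm over their backs; the gripper's body (76 mm by 85 mm) begins 54 mm behind the grasp point. The pads swing forward as they close: fully open they stand 13 mm farther back than shut.
Start: joints at [1.06, 0.263, -0.048, 1.259, 0, 1.415], TCP at [0.183, 0.492, 0.231] pointing down, gripper open.
Joint ranges: [-2.65, 2.65], [-0.89, 1.7], [-1.18, 1.37], [-2.13, 2.11], [-1.35, 1.29], [-3.14, 3.14]. Speed limits (rad/s): [1.89, 1.89, 2.57, 2.79, 3.14, 3.14].

### API

Orientations are given as a rotation vector (axis times angle).
In Python, from cell import manip, vision, ticket gives the robot as it stands.
- The arm moves only by the tool arm_command, never from a script. Its argument "rows" is a list of rows, each an object with "delta_pos": the shift along the world's x, y, z in mm, a list of three; "yaw": the turn about the world's z in rad; "grip": the opening, from 0 (shut) to 1 (fully open). In form: [{"delta_pos": [tx, ty, tz], "yaw": yaw, "grip": grip}, ...]. A call has 1 to 12 rows; each row shifts and turns the commanded pose from where the row before left it; what a row does not reach is not made up. A row lasts 1/12 s, in which the tool goes at most 41.7 mm and 7.16 degrees, less where a joint would pass 70% of its speed; a pose out of reach is approached as far as the arm can. A call with a gripper value outside its range is refused whole. The fingers move at their own pace and stop on an object; "squeeze" is the grip in N (left out, the last holds). Time passes only in rows, so rows that do not move let the fingers close. It gives the time, the measured TCP pose, the force, the opening and the grip force at its end, in the units of the state.
- manip.get_state(): the state, without advancing time (a new reading comes with each control period).
- vision.camera(name): name is "scene" or "top"; returns the picture (384x512x3 uint8, red, green, blue); there is no depth.
- vision.camera_info(name): a dict with "fov_y" (degrees; the focal length in pixels is half the picture's height over the tangent of half this angle, whatever the lens; pixels are square), "cx", "cy" (the principal point, pixels), "eye" and "orientation" of the camera in the world. Camera axes: x right, y up, looking along -z (the intrinsics and any distortion apply to the point x, -y, -z); pixel columns grow to the right and rows downward; lengths in m; the calibration is good to about 2 mm. A picture is of the moment at which its call begins. camera_info takes no time and is no camera call.
- ticket.job_done(): hands the job in; it is judged then, once.
The state is a dict: "time": time; "joint_pos": joint angles; "qd": joint speeds; "joint_efforts": joint torques, N m; "tcp_pos": TCP position; "tcp_rot": TCP orientation; "wrist_force": force on the tool from outside, world axes, zero at the start; "wrist_torque": the same for the moment, N m; "gripper_width": opening from 0.0 (shut) to 1.0 (fully open); "finger_force": force on a finger pad.
Only numpy, scipy, OpenCV 4.12 (cv2) and the standard library are available. Lean on these libraries where they do the work, as an engineer would, in place of code of your own. Each camera call takes 0.05 s, during which the arm holds its last target. There are 200 camera calls.

## Working session

There is one attempt and no reset: what is moved stays moved. The work goes in short steps, Python scripts to look and compute and a tool call to move; the robot and the scene stay as the last step left them, time stands still between calls to the robot, and variables do not carry over. Pictures are saved under pics/ and viewed, at most 10 in all, crops included, and the job is handed in when it is done.

Besides the shell and the picture viewer there is one more tool, called after ">>>" by a JSON object that holds its "name" and its "arguments", one argument or row to a line. arm_command: Moves the arm, as the interface text tells. Its arguments: {"type":"object","properties":{"rows":{"type":"array"},"squeeze":{"type":"number"}},"required":["rows"]}

```bash
mkdir -p pics; ls; python3 - <<'E'
from cell import manip, vision, ticket
import cv2
for n in("scene","top"):
    print(n,vision.camera_info(n))
    cv2.imwrite(f"pics/{n}0.png",cv2.resize(vision.camera(n)[:,:,::-1],(800,600),interpolation=cv2.INTER_CUBIC))
s=manip.get_state();print(s,manip.tcp_to_grasp)
E
```

```text
pics
scene {'fov_y': 55.12771571383083, 'cx': 257.8600084222778, 'cy': 192.3137817873318, 'eye': array([1.20524646, 0.09765492, 0.63249574]), 'orientation': array([0.59309579, 0.71978961, 1.60023323])}
top {'fov_y': 46.28520065472037, 'cx': 262.62505853184206, 'cy': 195.58817082267416, 'eye': array([0.46044507, 0.01275961, 1.16519996]), 'orientation': array([ 0.06945556, -0.08777597, -1.54017551])}
{'time': 0.1, 'joint_pos': array([ 1.05967199e+00,  2.63490764e-01, -4.88647658e-02,  1.25935866e+00,
        3.44557287e-05,  1.41553341e+00]), 'qd': array([-0.00196199, -0.00120518,  0.00190697,  0.00106217,  0.0011829 ,
       -0.00089206]), 'joint_efforts': array([ 1.26725328e-03, -6.38585544e+01,  3.85059357e+01,  1.01793848e-02,
       -1.08992319e-04,  5.42378302e-06]), 'tcp_pos': array([0.18277554, 0.4919181 , 0.23086824]), 'tcp_rot': array([-5.55982032e-01, -3.09166555e+00,  1.34463580e-03]), 'wrist_force': array([-0.63491207,  0.47508988, -0.15827129]), 'wrist_torque': array([ 0.01220303,  0.03123158, -0.0187593 ]), 'finger_force': 0.0, 'gripper_width': 1.0009646832060275} 0.0187
```

View pics/top0.png

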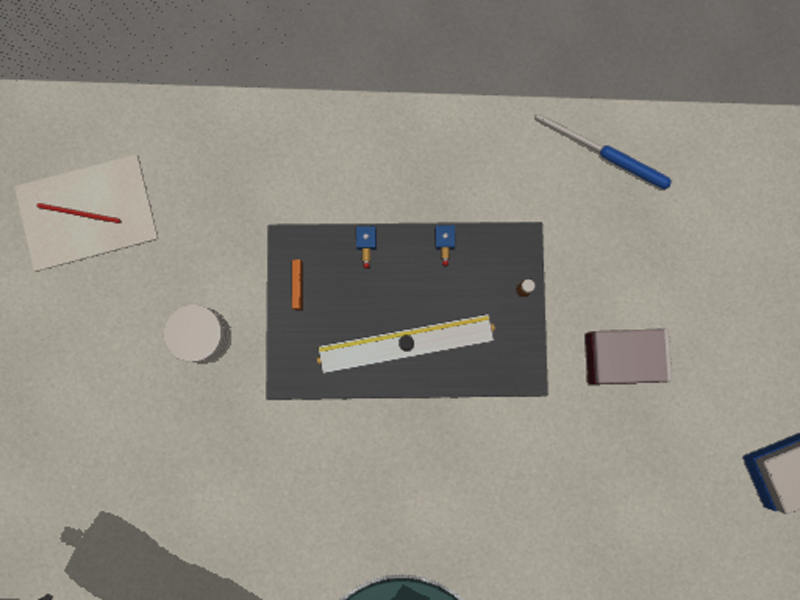

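View pics/scene0.png

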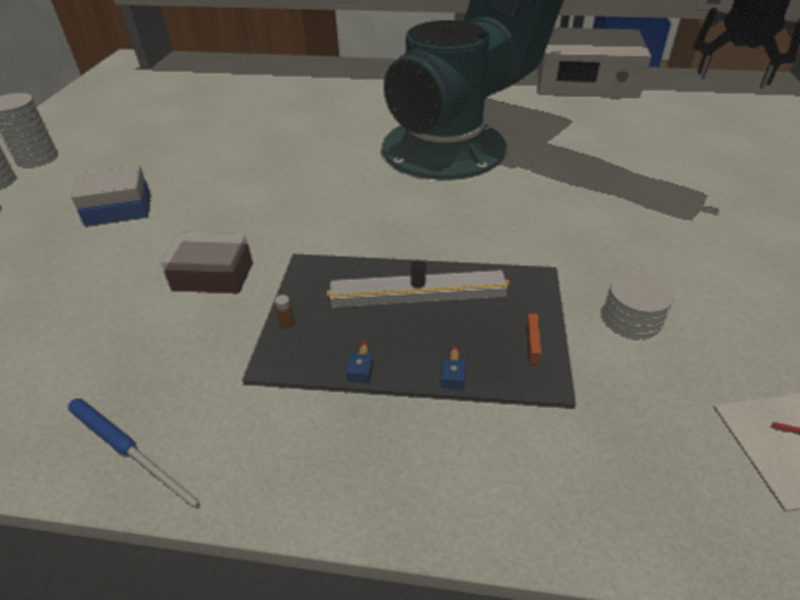

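Top view (800 px scale): stop at the left (297,285), red tips at (366,266) and (445,264), knob at (406,343), vial at (527,288). The bar is tilted by about 10°. Next I measure with sub-pixel colour blobs.

```bash
cat > h.py <<'E'
from cell import manip, vision, ticket
import cv2, numpy as np
from scipy.spatial.transform import Rotation as R
def cam(n):
    c=vision.camera_info(n); f=192/np.tan(np.radians(c['fov_y']/2))
    return c,f,R.from_rotvec(c['orientation']).as_matrix(),np.array(c['eye'])
def back(n,uv,z):
    c,f,M,e=cam(n); uv=np.atleast_2d(uv).astype(float)
    d=np.c_[(uv[:,0]-c['cx'])/f,-(uv[:,1]-c['cy'])/f,-np.ones(len(uv))]@M.T
    return e+d*((z-e[2])/d[:,2])[:,None]
def proj(n,P):
    c,f,M,e=cam(n); q=(np.atleast_2d(P)-e)@M
    return np.c_[c['cx']-f*q[:,0]/q[:,2], c['cy']+f*q[:,1]/q[:,2]]
def blobs(img,h0,h1,smin,vmin,amin=3):
    hsv=cv2.cvtColor(img,cv2.COLOR_RGB2HSV)
    m=cv2.inRange(hsv,(h0,smin,vmin),(h1,255,255))
    n,l,st,ce=cv2.connectedComponentsWithStats(m)
    return [(ce[i].round(2),st[i]) for i in range(1,n) if st[i][4]>=amin],l
E
python3 - <<'E'
from h import *
im=vision.camera("top"); cv2.imwrite("pics/t1raw.png",im[:,:,::-1])
for nm,a in dict(red=(0,4,120,60),orange=(5,14,140,80),yellow=(20,32,110,80),blue=(100,125,120,50)).items():
    for c,s in blobs(im,*a)[0]:
        if 170<c[0]<355 and 135<c[1]<260: print(nm,c,s,back("top",c,.024 if nm!='blue' else .034).round(4)[0])
x=np.array([[171.5,144],[347,142.5],[350,254],[171,255.5]]);print("plate",back("top",x,.012).round(4))
print("knob",back("top",[259.8,219.5],.072).round(4))
# zoom
c=im[135:265,165:355][:, :, ::-1]; cv2.imwrite("pics/t1.png",cv2.resize(c,None,fx=4.2,fy=4.2,interpolation=cv2.INTER_CUBIC))
E
```

```text
red [284.64 167.91] [283 167   4   3  11] [ 0.6489 -0.0535  0.024 ]
red [234.22 169.67] [233 168   3   4   9] [0.6404 0.0758 0.024 ]
orange [189.38 181.22] [187 166   6  32 183] [0.607  0.1892 0.024 ]
yellow [258.74 213.16] [204 203 109  22 243] [0.5305 0.0096 0.024 ]
blue [233.84 151.45] [228 145  13  14 159] [0.6858 0.0779 0.034 ]
blue [284.53 150.87] [279 144  12  15 159] [ 0.6913 -0.0516  0.034 ]
plate [[ 0.7048  0.2419  0.012 ]
 [ 0.7231 -0.2159  0.012 ]
 [ 0.4337 -0.2264  0.012 ]
 [ 0.4171  0.2291  0.012 ]]
knob [[0.5122 0.0067 0.072 ]]
```

View pics/t1.png

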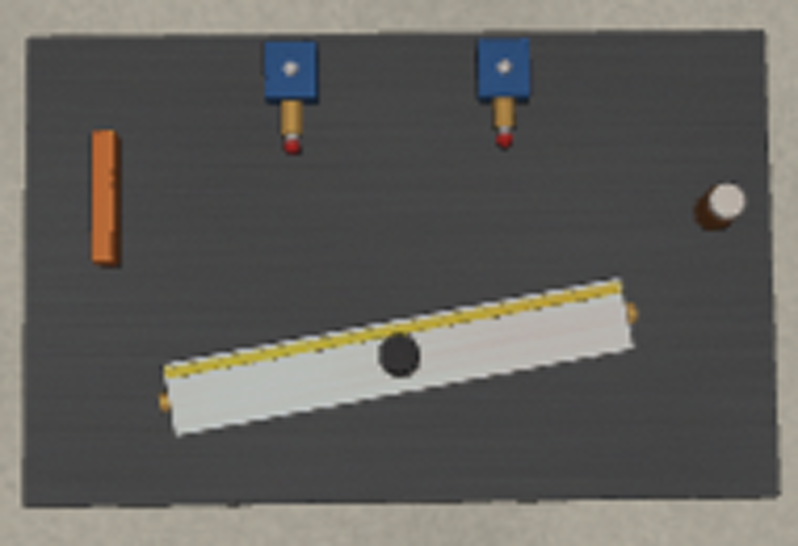

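```bash
cat >> h.py <<'E'
X0,X1,Y0,Y1,S=.40,.74,-.26,.26,.0005
def rect(im,n,z):   # row = x from X0, col = y from Y0, S m/px
    w=np.array([[X0,Y0],[X1,Y0],[X1,Y1],[X0,Y1]])
    uv=proj(n,np.c_[w,np.full(4,z)]).astype(np.float32)
    dst=np.float32([[(b-Y0)/S,(a-X0)/S] for a,b in w])
    return cv2.warpPerspective(im,cv2.getPerspectiveTransform(uv,dst),(int((Y1-Y0)/S),int((X1-X0)/S)),flags=cv2.INTER_CUBIC)
def xy(cr): return np.array([X0+cr[1]*S,Y0+cr[0]*S])
def tips(im,n="top"):
    r=rect(im,n,.024).astype(float); red=r[...,0]-r[...,1].clip(r[...,2]); out=[]
    red2=(r[...,0]-np.maximum(r[...,1],r[...,2])-0.0)
    m=((red2>45)&(r[...,1]<60)).astype(np.uint8)
    k,l,st,ce=cv2.connectedComponentsWithStats(m)
    for i in range(1,k):
        if 60<st[i][4]<900:
            c=ce[i]; col=int(round(c[0])); p=red2[:,col-3:col+4].mean(1)
            pk=int(c[1]); h=p[pk-6:pk+7].max()/2; j=pk
            while j>0 and p[j]>h: j-=1
            j=j+(h-p[j])/(p[j+1]-p[j])
            out.append((st[i][4],xy(c).round(4),'front x',round(X0+j*S,4)))
    return out
def bar(im,n="top"):
    r=rect(im,n,.032); g=cv2.cvtColor(r,cv2.COLOR_RGB2GRAY)
    m=((r[...,0]>115)&(r[...,1]>105)).astype(np.uint8)
    m=cv2.morphologyEx(m,cv2.MORPH_OPEN,np.ones((9,9)))
    k,l,st,ce=cv2.connectedComponentsWithStats(m)
    best=[]
    for i in range(1,k):
        if st[i][4]>8000 and X0+st[i][1]*S>.402 and st[i][0]>5 and st[i][0]+st[i][2]<m.shape[1]-5:
            cs=cv2.findContours((l==i).astype(np.uint8),0,1)[0]
            (c,wh,a)=cv2.minAreaRect(np.vstack(cs)); best.append((xy(c).round(4),np.round(np.array(wh)*S,4),round(a,2)))
    return best
E
python3 - <<'E'
from h import *
im=cv2.imread("pics/t1raw.png")[:,:,::-1]
print(*tips(im),*bar(im),sep="\n")
r=rect(im,"top",.038); hsv=cv2.cvtColor(r,cv2.COLOR_RGB2HSV)
m=cv2.inRange(hsv,(5,140,80),(14,255,255)); c=max(cv2.findContours(m,0,1)[0],key=cv2.contourArea)
b=cv2.minAreaRect(c); print("stop",xy(b[0]),np.array(b[1])*S,b[2])
r=rect(im,"top",.034); m=cv2.inRange(cv2.cvtColor(r,cv2.COLOR_RGB2HSV),(100,120,50),(125,255,255))
for c in cv2.findContours(m,0,1)[0]:
    if cv2.contourArea(c)>2000: b=cv2.minAreaRect(c); print("blue",xy(b[0]),np.array(b[1])*S,b[2])
r=rect(im,"top",.072); g=(r.max(2)<75).astype(np.uint8)
k,l,st,ce=cv2.connectedComponentsWithStats(g)
for i in range(1,k):
    if 500<st[i][4]<5000: print("dark",xy(ce[i]),st[i][2:4]*S)
E
```

```text
(np.int32(214), array([0.6408, 0.0762]), 'front x', np.float64(0.6376))
(np.int32(235), array([ 0.6489, -0.0535]), 'front x', np.float64(0.6453))
(array([0.5141, 0.0075]), array([0.0454, 0.2904]), 77.59)
stop [0.6045992  0.18715213] [0.08101222 0.01440968] 87.58048248291016
blue [ 0.69093713 -0.0513665 ] [0.03716617 0.03133129] 87.39744567871094
blue [0.68559854 0.07773257] [0.03631352 0.03173089] 87.51044464111328
dark [0.51282184 0.00690381] [0.022  0.0245]
```

>>> {"name": "arm_command", "arguments": {
  "rows": [
    {"delta_pos": [20, -30, 0], "yaw": 0.04, "grip": 1},
    {"delta_pos": [20, -30, 0], "yaw": 0.04, "grip": 1},
    {"delta_pos": [20, -30, 0], "yaw": 0.04, "grip": 1},
    {"delta_pos": [20, -30, 0], "yaw": 0.04, "grip": 1},
    {"delta_pos": [20, -30, 0], "yaw": 0.04, "grip": 1},
    {"delta_pos": [20, -30, 0], "yaw": 0.04, "grip": 1},
    {"delta_pos": [20, -30, 0], "yaw": 0.04, "grip": 1},
    {"delta_pos": [20, -30, 0], "yaw": 0.04, "grip": 1},
    {"delta_pos": [20, -30, 0], "yaw": 0.04, "grip": 1},
    {"delta_pos": [20, -30, 0], "yaw": 0.04, "grip": 1},
    {"delta_pos": [20, -30, 0], "yaw": 0.04, "grip": 1},
    {"delta_pos": [20, -30, 0], "yaw": 0, "grip": 1}
  ],
  "squeeze": 90
}}

```text
time: 1.15
tcp_pos: [0.4234, 0.1303, 0.2313]
tcp_rot: [0.136, -3.139, -0.0]
wrist_force: [0.0, 1.5, 0.7]
gripper_width: 0.999
finger_force: 0.0
```

>>> {"name": "arm_command", "arguments": {
  "rows": [
    {"delta_pos": [22.5, -31, 0], "yaw": 0, "grip": 1},
    {"delta_pos": [22.5, -31, -10], "yaw": 0, "grip": 1},
    {"delta_pos": [22.5, -31, -10], "yaw": 0, "grip": 1},
    {"delta_pos": [22.5, -31, -20], "yaw": 0, "grip": 1},
    {"delta_pos": [0, 0, -30], "yaw": 0, "grip": 1},
    {"delta_pos": [0, 0, -20], "yaw": 0, "grip": 1},
    {"delta_pos": [0, 0, 0], "yaw": 0, "grip": 1},
    {"delta_pos": [0, 0, 0], "yaw": 0, "grip": 1},
    {"delta_pos": [0, 0, 0], "yaw": 0, "grip": 1}
  ]
}}

```text
time: 1.9
tcp_pos: [0.5125, 0.0094, 0.1433]
tcp_rot: [-0.133, 3.138, -0.0]
wrist_force: [0.6, 0.2, 0.1]
gripper_width: 1.005
finger_force: 0.0
```

>>> {"name": "arm_command", "arguments": {
  "rows": [
    {"delta_pos": [0, -2, -25], "yaw": 0, "grip": 1},
    {"delta_pos": [0, 0, -25], "yaw": 0, "grip": 1},
    {"delta_pos": [0, 0, -25], "yaw": 0, "grip": 1},
    {"delta_pos": [0, 0, -15], "yaw": 0, "grip": 1},
    {"delta_pos": [0, 0, -8], "yaw": 0, "grip": 1},
    {"delta_pos": [0, 0, -3], "yaw": 0, "grip": 1},
    {"delta_pos": [0, 0, 0], "yaw": 0, "grip": 1},
    {"delta_pos": [0, 0, 0], "yaw": 0, "grip": 1}
  ]
}}

```text
time: 2.57
tcp_pos: [0.5129, 0.0072, 0.0422]
tcp_rot: [-0.133, 3.137, -0.001]
wrist_force: [0.4, 0.0, 0.4]
gripper_width: 1.005
finger_force: 0.0
```

>>> {"name": "arm_command", "arguments": {
  "rows": [
    {"delta_pos": [0, 0, 0], "yaw": 0, "grip": 0.6},
    {"delta_pos": [0, 0, 0], "yaw": 0, "grip": 0.5},
    {"delta_pos": [0, 0, 0], "yaw": 0, "grip": 0.4},
    {"delta_pos": [0, 0, 0], "yaw": 0, "grip": 0.3},
    {"delta_pos": [0, 0, 0], "yaw": 0, "grip": 0.2},
    {"delta_pos": [0, 0, 0], "yaw": 0, "grip": 0.1},
    {"delta_pos": [0, 0, 0], "yaw": 0, "grip": 0},
    {"delta_pos": [0, 0, 0], "yaw": 0, "grip": 0},
    {"delta_pos": [0, 0, 0], "yaw": 0, "grip": 0},
    {"delta_pos": [0, 0, 0], "yaw": 0, "grip": 0}
  ]
}}

```text
time: 3.4
tcp_pos: [0.5122, 0.0073, 0.0415]
tcp_rot: [-0.132, 3.138, 0.0]
wrist_force: [-1.8, -0.2, 8.9]
gripper_width: 0.254
finger_force: 87.7
```

```bash
python3 - <<'E'
from h import *
im=vision.camera("top"); print(manip.get_state()['wrist_force'])
print(*tips(im),*bar(im),sep="\n")
c=im[135:265,165:355][:, :, ::-1]; cv2.imwrite("pics/t2.png",cv2.resize(c,None,fx=4.2,fy=4.2,interpolation=cv2.INTER_CUBIC))
E
```

```text
[-2.0541181   1.04334909  8.79673609]
(np.int32(233), array([ 0.6487, -0.0535]), 'front x', np.float64(0.6453))
```

View pics/t2.png

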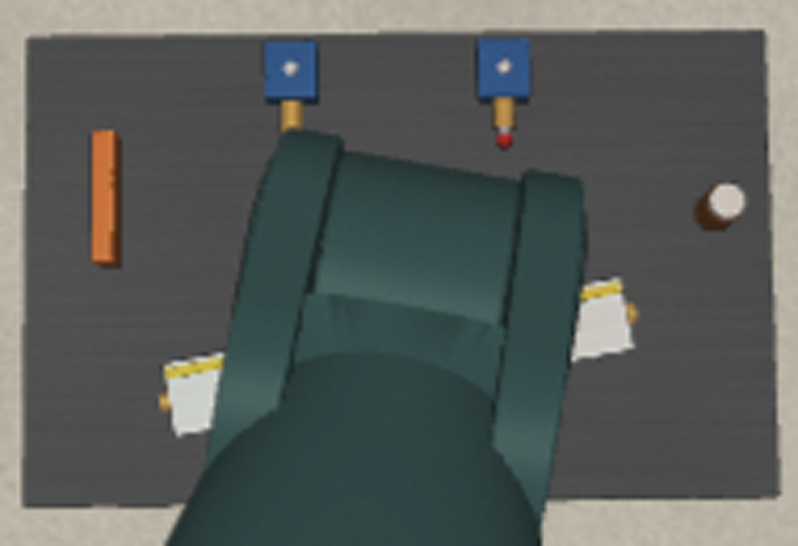

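>>> {"name": "arm_command", "arguments": {
  "rows": [
    {"delta_pos": [0, 0, 1], "yaw": 0, "grip": 0},
    {"delta_pos": [3, 1, 0], "yaw": -0.01, "grip": 0},
    {"delta_pos": [8, 1, 0], "yaw": -0.017, "grip": 0},
    {"delta_pos": [10, 2, 0], "yaw": -0.02, "grip": 0},
    {"delta_pos": [10, 2, 0], "yaw": -0.02, "grip": 0},
    {"delta_pos": [10, 2, 0], "yaw": -0.02, "grip": 0},
    {"delta_pos": [10, 2, 0], "yaw": -0.02, "grip": 0},
    {"delta_pos": [10, 2, 0], "yaw": -0.02, "grip": 0},
    {"delta_pos": [10, 2, 0], "yaw": -0.02, "grip": 0},
    {"delta_pos": [6, 1, 0], "yaw": -0.01, "grip": 0},
    {"delta_pos": [3, 0, 0], "yaw": 0, "grip": 0},
    {"delta_pos": [0, 0, 0], "yaw": 0, "grip": 0}
  ]
}}

```text
time: 4.45
tcp_pos: [0.5926, 0.0223, 0.0416]
tcp_rot: [-0.114, -3.139, 0.0]
wrist_force: [-0.1, -0.2, -6.4]
gripper_width: 0.256
finger_force: 88.3
```

```bash
python3 - <<'E'
from h import *
im=vision.camera("top"); s=manip.get_state(); print(s['tcp_pos'],s['wrist_force'],s['wrist_torque'])
c=im[135:265,165:355][:, :, ::-1]; cv2.imwrite("pics/t3.png",cv2.resize(c,None,fx=4.2,fy=4.2,interpolation=cv2.INTER_CUBIC))
E
```

```text
[0.59200551 0.02220988 0.04165364] [-0.44383013  0.40027198 -6.1085013 ] [ 0.03126865  0.0555182  -0.05653825]
```

View pics/t3.png

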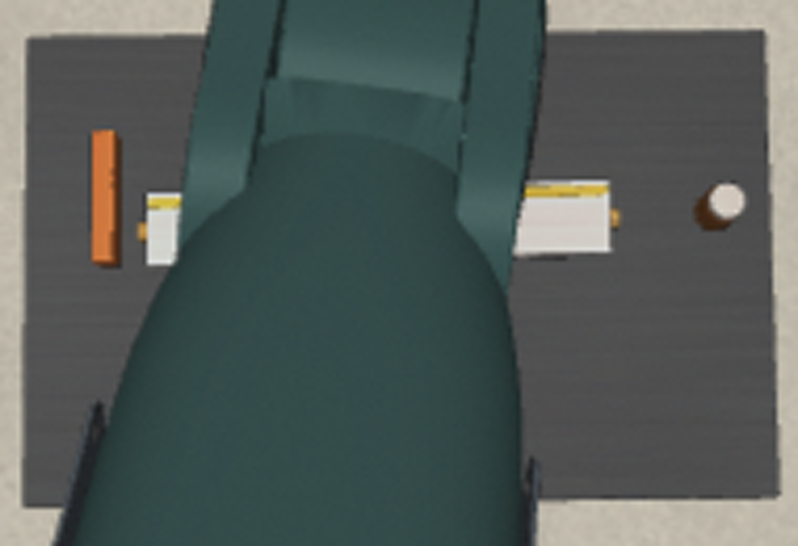

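>>> {"name": "arm_command", "arguments": {
  "rows": [
    {"delta_pos": [0, 0, -0.4], "yaw": 0, "grip": 0},
    {"delta_pos": [0, 0, 0], "yaw": 0, "grip": 0}
  ]
}}

```text
time: 4.67
tcp_pos: [0.5917, 0.0222, 0.0416]
tcp_rot: [-0.114, -3.139, 0.0]
wrist_force: [-0.3, -0.2, -5.9]
gripper_width: 0.254
finger_force: 88.4
```

```bash
cat >> h.py <<'E'
def edge(im,n="top"):
    r=rect(im,n,.032).astype(float); g=r[...,0]  # red channel: plate ~60, bar/yellow bright
    m=((r[...,0]>115)&(r[...,1]>105)).astype(np.uint8); m=cv2.morphologyEx(m,cv2.MORPH_OPEN,np.ones((7,7)))
    P=[]; ends=[]
    for j in range(g.shape[1]):
        i=np.flatnonzero(m[:,j]&(np.arange(len(m))>60)&(np.arange(len(m))<560))
        if len(i)<50 or len(i)>115: continue
        t=i[-1]; hi=np.median(g[t-8:t-2,j]); lo=np.median(g[t+8:t+14,j]); h=(hi+lo)/2
        k=t-6
        while k<len(g)-2 and g[k,j]>h: k+=1
        P.append((Y0+j*S,X0+(k-1+(g[k-1,j]-h)/(g[k-1,j]-g[k,j]))*S))
    P=np.array(P); f=np.polyfit(P[:,0],P[:,1],1)
    for _ in range(3):
        e=abs(P[:,1]-np.polyval(f,P[:,0])); f=np.polyfit(*P[e<.0012].T,1)
    ok=e<.0012
    return f,P[ok,0].min(),P[ok,0].max(),ok.sum(),e[ok].std()
TIP=np.array([[.0762,.6376],[-.0535,.6453]])  # y, x of released fronts, first picture
def gaps(im):
    f,a,b,n,s=edge(im); th=-np.degrees(np.arctan(f[0]))
    print("yaw",th.round(2),"ends y",a,b,"n",n,"std",s.round(5),"gap L,R mm",((TIP[:,1]-np.polyval(f,TIP[:,0]))*1e3).round(2))
E
python3 - <<'E'
from h import *
gaps(cv2.imread("pics/t1raw.png")[:,:,::-1])
gaps(vision.camera("top")); s=manip.get_state(); print(s['tcp_pos'],s['wrist_force'])
E
```

```text
h.py:60: RuntimeWarning: divide by zero encountered in scalar divide
  P.append((Y0+j*S,X0+(k-1+(g[k-1,j]-h)/(g[k-1,j]-g[k,j]))*S))
Traceback (most recent call last):
  File "h.py", line 68, in gaps
    f,a,b,n,s=edge(im); th=-np.degrees(np.arctan(f[0]))
              ~~~~^^^^
  File "h.py", line 63, in edge
    e=abs(P[:,1]-np.polyval(f,P[:,0])); f=np.polyfit(*P[e<.0012].T,1)
                                          ~~~~~~~~~~^^^^^^^^^^^^^^^^^
TypeError: expected non-empty vector for x
```

>>> {"name": "arm_command", "arguments": {
  "rows": [
    {"delta_pos": [0, 0, -0.3], "yaw": 0, "grip": 0},
    {"delta_pos": [0, 0, -0.2], "yaw": 0, "grip": 0},
    {"delta_pos": [0, 0, 0], "yaw": 0, "grip": 0}
  ]
}}

```text
time: 4.92
tcp_pos: [0.5917, 0.0222, 0.0415]
tcp_rot: [-0.114, -3.139, 0.0]
wrist_force: [-5.2, -1.3, 5.2]
gripper_width: 0.259
finger_force: 89.0
```

```bash
python3 - <<'E'
t=open('h.py').read()
t=t.replace("(np.arange(len(m))>60)&(np.arange(len(m))<560)","(np.arange(len(m))>80)&(np.arange(len(m))<580)")
t=t.replace("if len(i)<50 or len(i)>115","if len(i)<70 or len(i)>110 or abs(Y0+j*S)>.215")
t=t.replace("k=t-6\n","k=t-6\n        if hi-lo<40: continue\n")
t=t.replace("f=np.polyfit(P[:,0],P[:,1],1)\n","vx,vy,x0,y0=cv2.fitLine(P.astype(np.float32),cv2.DIST_L1,0,.01,.01).ravel(); f=np.array([vy/vx,y0-vy/vx*x0])\n")
t=t.replace("e<.0012","e<.002")
open('h.py','w').write(t)
E
python3 - <<'E'
from h import *
gaps(cv2.imread("pics/t1raw.png")[:,:,::-1])
gaps(vision.camera("top")); s=manip.get_state(); print(s['tcp_pos'],s['wrist_force'])
E
```

```text
yaw 12.4 ends y -0.126 0.14150000000000001 n 456 std 0.00028 gap L,R mm [116.27  95.46]
yaw 3.3 ends y -0.1175 0.16099999999999998 n 140 std 0.00034 gap L,R mm [25.08 25.3 ]
[0.59178543 0.02218113 0.04151976] [-5.64663238 -1.11901932  6.22985013]
```

>>> {"name": "arm_command", "arguments": {
  "rows": [
    {"delta_pos": [0, 0, 0.2], "yaw": 0, "grip": 0},
    {"delta_pos": [2, 1, 0], "yaw": 0, "grip": 0},
    {"delta_pos": [3, 1.5, 0], "yaw": 0, "grip": 0},
    {"delta_pos": [3, 1.5, 0], "yaw": 0, "grip": 0},
    {"delta_pos": [3, 1.5, 0], "yaw": 0, "grip": 0},
    {"delta_pos": [3, 1.5, 0], "yaw": 0, "grip": 0},
    {"delta_pos": [3, 1, 0], "yaw": 0, "grip": 0},
    {"delta_pos": [3, 1, 0], "yaw": 0, "grip": 0},
    {"delta_pos": [0, 0, 0], "yaw": 0, "grip": 0},
    {"delta_pos": [0, 0, 0], "yaw": 0, "grip": 0}
  ]
}}

```text
time: 5.8
tcp_pos: [0.6123, 0.0312, 0.0415]
tcp_rot: [0.114, 3.139, -0.0]
wrist_force: [-3.3, -0.3, 2.9]
gripper_width: 0.257
finger_force: 89.0
```

```bash
python3 - <<'E'
from h import *
im=vision.camera("top");gaps(im); s=manip.get_state(); print(s['tcp_pos'],s['wrist_force'],s['wrist_torque'])
cv2.imwrite("pics/t4raw.png",im[:,:,::-1])
c=im[155:225,180:330][:, :, ::-1]; a=cv2.resize(c,None,fx=5,fy=5,interpolation=cv2.INTER_CUBIC)
im=vision.camera("scene")
c=im[200:260,140:370][:, :, ::-1]; b=cv2.resize(c,None,fx=750/230,fy=750/230,interpolation=cv2.INTER_CUBIC)
cv2.imwrite("pics/t4.png",np.vstack([a,b]))
E
```

```text
yaw 3.32 ends y -0.10850000000000001 0.16949999999999998 n 138 std 0.00032 gap L,R mm [3.85 4.02]
[0.6122913 0.0311908 0.0414971] [-2.27525693 -0.64880364  3.66624901] [-0.0325539   0.4973315  -0.00178313]
```

View pics/t4.png

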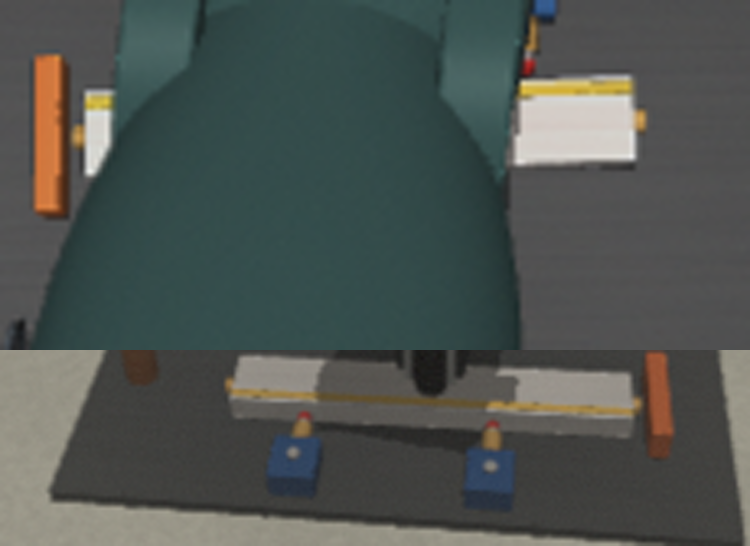

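```bash
cat >> h.py <<'E'
def red():
    im=cv2.resize(vision.camera("scene"),None,fx=4,fy=4,interpolation=cv2.INTER_CUBIC).astype(float)
    w=(im[...,0]-1.9*im[...,1]-20).clip(0); out=[]
    for P in ([.6408,.0762,.026],[.6489,-.0535,.026]):
        u,v=(proj("scene",P)[0]*4).astype(int); q=w[v-36:v+36,u-28:u+28]
        yy,xx=np.mgrid[v-36:v+36,u-28:u+28]
        out+=[round((q*xx).sum()/q.sum()/4,2),round((q*yy).sum()/q.sum()/4,2),int(q.sum())]
    print("red L,R",out)
def look():
    gaps(vision.camera("top")); red(); s=manip.get_state(); print(s['tcp_pos'],s['wrist_force'],s['wrist_torque'])
E
python3 -c "
from h import *
look()"
```

```text
yaw 3.32 ends y -0.10850000000000001 0.16949999999999998 n 138 std 0.00033 gap L,R mm [3.84 4.01]
red L,R [np.float64(290.98), np.float64(222.49), 183, np.float64(233.43), np.float64(219.71), 351]
[0.61228076 0.03119045 0.04151636] [-2.04763474 -0.54511508  3.93316247] [-0.14343405  0.47024225 -0.0185135 ]
```

>>> {"name": "arm_command", "arguments": {
  "rows": [
    {"delta_pos": [1, 0.5, 0], "yaw": 0, "grip": 0},
    {"delta_pos": [1, 0.5, 0], "yaw": 0, "grip": 0},
    {"delta_pos": [1, 0, 0], "yaw": 0, "grip": 0},
    {"delta_pos": [0.5, 0, 0], "yaw": 0, "grip": 0},
    {"delta_pos": [0, 0, 0], "yaw": 0, "grip": 0},
    {"delta_pos": [0, 0, 0], "yaw": 0, "grip": 0}
  ]
}}

```text
time: 6.5
tcp_pos: [0.6144, 0.032, 0.0416]
tcp_rot: [-0.115, -3.138, 0.001]
wrist_force: [-11.3, -2.4, 13.3]
gripper_width: 0.256
finger_force: 90.4
```

```bash
python3 -c "
from h import *
look()"
```

```text
yaw 3.26 ends y -0.10700000000000001 0.16999999999999998 n 123 std 0.00024 gap L,R mm [2.02 2.34]
red L,R [np.float64(290.93), np.float64(222.49), 159, np.float64(233.45), np.float64(219.73), 310]
[0.61444148 0.03197253 0.04156474] [-11.73991242  -3.51729835  13.77762827] [-0.56928161  2.21964682  0.01508946]
```

>>> {"name": "arm_command", "arguments": {
  "rows": [
    {"delta_pos": [0.7, 0, 0], "yaw": 0, "grip": 0},
    {"delta_pos": [0.5, 0, 0], "yaw": 0, "grip": 0},
    {"delta_pos": [0, 0, 0], "yaw": 0, "grip": 0},
    {"delta_pos": [0, 0, 0], "yaw": 0, "grip": 0}
  ]
}}

```text
time: 6.93
tcp_pos: [0.6154, 0.0321, 0.0416]
tcp_rot: [-0.114, -3.137, 0.001]
wrist_force: [-12.7, -1.4, 14.3]
gripper_width: 0.251
finger_force: 90.1
```

```bash
python3 -c "
from h import *
look()"
```

```text
yaw 3.41 ends y -0.10700000000000001 0.17099999999999999 n 124 std 0.00039 gap L,R mm [0.79 0.77]
red L,R [np.float64(291.13), np.float64(222.56), 250, np.float64(233.4), np.float64(219.72), 384]
[0.61540128 0.03211049 0.04160184] [-12.23822979  -2.60686222  14.76092988] [-0.3118268   2.46827475  0.03240726]
```

>>> {"name": "arm_command", "arguments": {
  "rows": [
    {"delta_pos": [-0.4, 0, 0.5], "yaw": 0, "grip": 0},
    {"delta_pos": [0, 0, 0], "yaw": 0, "grip": 0},
    {"delta_pos": [0, 0, 0], "yaw": 0, "grip": 0}
  ]
}}

```text
time: 7.28
tcp_pos: [0.6159, 0.0322, 0.0416]
tcp_rot: [-0.114, -3.139, 0.0]
wrist_force: [-5.1, -0.8, 2.6]
gripper_width: 0.257
finger_force: 88.7
```

```bash
python3 -c "
from h import *
look()"
```

```text
yaw 3.49 ends y -0.10700000000000001 0.17099999999999999 n 124 std 0.00026 gap L,R mm [0.57 0.37]
red L,R [np.float64(290.97), np.float64(222.75), 130, np.float64(233.76), np.float64(219.92), 69]
[0.61591319 0.03224351 0.04158118] [-5.55409929 -0.92982728  2.42862683] [-0.1239421   1.06841047  0.04698223]
```

>>> {"name": "arm_command", "arguments": {
  "rows": [
    {"delta_pos": [0.5, 0.5, 0.1], "yaw": 0, "grip": 0},
    {"delta_pos": [0.5, 0.5, 0], "yaw": 0, "grip": 0},
    {"delta_pos": [0.5, 0.5, 0.1], "yaw": 0, "grip": 0},
    {"delta_pos": [0, 0, 0], "yaw": 0, "grip": 0},
    {"delta_pos": [0, 0, 0], "yaw": 0, "grip": 0}
  ]
}}

```text
time: 7.8
tcp_pos: [0.6179, 0.0338, 0.0417]
tcp_rot: [-0.114, -3.139, -0.0]
wrist_force: [-1.5, -0.4, -7.0]
gripper_width: 0.255
finger_force: 88.3
```

```bash
python3 -c "
from h import *
look()"
```

```text
yaw 3.43 ends y -0.10550000000000001 0.1725 n 122 std 0.00041 gap L,R mm [-1.87 -1.94]
red L,R [np.float64(291.08), np.float64(223.48), 136, np.float64(233.21), np.float64(220.53), 119]
[0.61781488 0.03381966 0.04174833] [-1.33109082 -0.20262933 -6.53996309] [-0.02929197  0.31514335  0.00903646]
```

>>> {"name": "arm_command", "arguments": {
  "rows": [
    {"delta_pos": [0.3, 0.5, 0], "yaw": 0, "grip": 0},
    {"delta_pos": [0, 0, 0], "yaw": 0, "grip": 0},
    {"delta_pos": [0, 0, 0], "yaw": 0, "grip": 0}
  ]
}}

```text
time: 8.15
tcp_pos: [0.6182, 0.0343, 0.042]
tcp_rot: [-0.114, -3.139, -0.0]
wrist_force: [-0.9, 0.1, -7.2]
gripper_width: 0.252
finger_force: 88.3
```

>>> {"name": "arm_command", "arguments": {
  "rows": [
    {"delta_pos": [0.3, 0.4, 0], "yaw": 0, "grip": 0},
    {"delta_pos": [0, 0, 0], "yaw": 0, "grip": 0},
    {"delta_pos": [0, 0, 0], "yaw": 0, "grip": 0}
  ]
}}

```text
time: 8.4
tcp_pos: [0.6185, 0.0346, 0.042]
tcp_rot: [0.114, 3.139, -0.0]
wrist_force: [-1.2, 1.3, -7.2]
gripper_width: 0.261
finger_force: 88.3
```

```bash
python3 - <<'E'
from h import *
look()
im=vision.camera("top"); a=cv2.resize(im[160:215,180:215][:, :, ::-1],None,fx=10,fy=10,interpolation=cv2.INTER_CUBIC)
im=vision.camera("scene")
uv=proj("scene",[.64,.076,.024])[0].astype(int); u2=proj("scene",[.61,.18,.024])[0].astype(int)
b=cv2.resize(im[200:255,u2[0]-20:u2[0]+20][:, :, ::-1],(400,550),interpolation=cv2.INTER_CUBIC)
cv2.imwrite("pics/t5.png",np.hstack([a,b]))
E
```

```text
yaw 3.48 ends y -0.10450000000000001 0.1725 n 114 std 0.00027 gap L,R mm [-2.26 -2.45]
red L,R [np.float64(291.17), np.float64(223.5), 2, np.float64(233.42), np.float64(220.7), 201]
[0.61848708 0.03464138 0.04200424] [-1.08641239 -0.53710748 -6.42873599] [-0.09293715  0.32583514 -0.03339295]
```

View pics/t5.png

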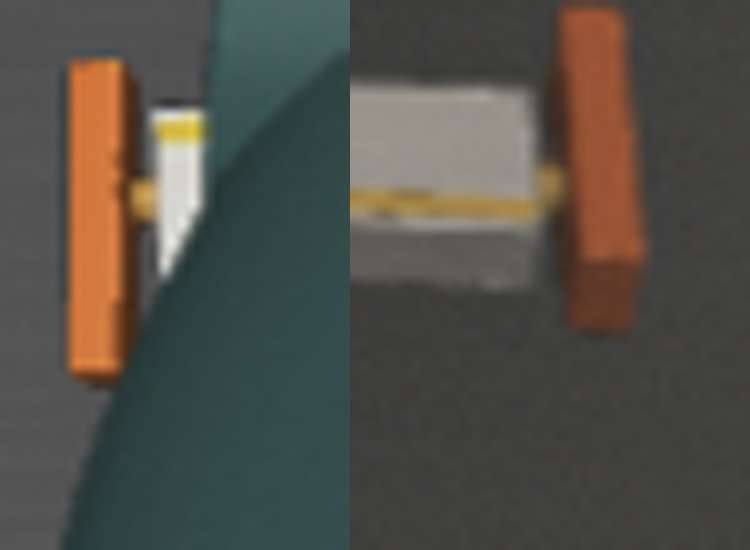

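>>> {"name": "arm_command", "arguments": {
  "rows": [
    {"delta_pos": [-0.3, 0.4, -0.3], "yaw": 0, "grip": 0},
    {"delta_pos": [0, 0, 0], "yaw": 0, "grip": 0},
    {"delta_pos": [0, 0, 0], "yaw": 0, "grip": 0}
  ]
}}

```text
time: 8.85
tcp_pos: [0.6182, 0.0351, 0.0417]
tcp_rot: [0.114, 3.139, 0.0]
wrist_force: [-0.6, -0.2, -5.7]
gripper_width: 0.255
finger_force: 88.3
```

>>> {"name": "arm_command", "arguments": {
  "rows": [
    {"delta_pos": [0, 0.4, 0], "yaw": 0, "grip": 0},
    {"delta_pos": [0, 0, 0], "yaw": 0, "grip": 0},
    {"delta_pos": [0, 0, 0], "yaw": 0, "grip": 0}
  ]
}}

```text
time: 9.1
tcp_pos: [0.6182, 0.0355, 0.0417]
tcp_rot: [0.114, 3.139, 0.0]
wrist_force: [-1.0, -0.0, -6.0]
gripper_width: 0.253
finger_force: 88.3
```

```bash
python3 -c "
from h import *
print(proj('scene',[[.64,.076,.024],[.644,.076,.024]]))
look()"
```

```text
[[290.67114492 222.24216231]
 [290.52462345 223.54917409]]
yaw 3.45 ends y -0.10450000000000001 0.1745 n 121 std 0.00031 gap L,R mm [-2.17 -2.29]
red L,R [np.float64(291.13), np.float64(223.53), 39, np.float64(233.41), np.float64(220.65), 196]
[0.61819514 0.03543734 0.04171642] [-1.94790634 -0.13847928 -6.58108301] [-0.09906949  0.24188971 -0.05865932]
```

>>> {"name": "arm_command", "arguments": {
  "rows": [
    {"delta_pos": [-0.4, 0.4, 0], "yaw": 0, "grip": 0},
    {"delta_pos": [0, 0, 0], "yaw": 0, "grip": 0},
    {"delta_pos": [0, 0, 0], "yaw": 0, "grip": 0}
  ]
}}

```text
time: 9.45
tcp_pos: [0.6178, 0.0359, 0.0417]
tcp_rot: [0.114, 3.139, -0.0]
wrist_force: [-1.0, -0.5, -6.6]
gripper_width: 0.252
finger_force: 88.3
```

>>> {"name": "arm_command", "arguments": {
  "rows": [
    {"delta_pos": [0, 0.3, 0], "yaw": 0, "grip": 0},
    {"delta_pos": [0, 0, 0], "yaw": 0, "grip": 0},
    {"delta_pos": [0, 0, 0], "yaw": 0, "grip": 0}
  ]
}}

```text
time: 9.7
tcp_pos: [0.6178, 0.0359, 0.0417]
tcp_rot: [0.114, 3.139, -0.001]
wrist_force: [-1.7, -3.0, -6.0]
gripper_width: 0.252
finger_force: 88.4
```

>>> {"name": "arm_command", "arguments": {
  "rows": [
    {"delta_pos": [0, 0, -0.2], "yaw": 0, "grip": 0},
    {"delta_pos": [0, 0, -0.1], "yaw": 0, "grip": 0},
    {"delta_pos": [0, 0, 0], "yaw": 0, "grip": 0},
    {"delta_pos": [0, 0, 0], "yaw": 0, "grip": 0}
  ]
}}

```text
time: 10.03
tcp_pos: [0.6179, 0.036, 0.0416]
tcp_rot: [0.114, 3.139, -0.0]
wrist_force: [-2.0, -4.9, -2.8]
gripper_width: 0.252
finger_force: 88.6
```

```bash
python3 -c "
from h import *
look()"
```

```text
yaw 3.42 ends y -0.10450000000000001 0.175 n 119 std 0.00039 gap L,R mm [-2.01 -2.06]
red L,R [np.float64(291.15), np.float64(223.49), 99, np.float64(233.3), np.float64(220.62), 165]
[0.61790226 0.03595354 0.04158792] [-2.00303528 -4.94177139 -2.13750528] [-0.746948    0.45354303  0.05168896]
```

>>> {"name": "arm_command", "arguments": {
  "rows": [
    {"delta_pos": [0, -0.2, -0.1], "yaw": 0, "grip": 0},
    {"delta_pos": [0, 0, 0], "yaw": 0, "grip": 0},
    {"delta_pos": [0, 0, 0], "yaw": 0, "grip": 0}
  ],
  "squeeze": 20
}}

```text
time: 10.38
tcp_pos: [0.6178, 0.0359, 0.0415]
tcp_rot: [0.114, 3.139, 0.0]
wrist_force: [-4.2, -3.3, 3.0]
gripper_width: 0.255
finger_force: 88.8
```

>>> {"name": "arm_command", "arguments": {
  "rows": [
    {"delta_pos": [0, 0, 0], "yaw": 0, "grip": 0.28},
    {"delta_pos": [0, 0, 0], "yaw": 0, "grip": 0.32},
    {"delta_pos": [0, 0, 0], "yaw": 0, "grip": 0.38},
    {"delta_pos": [0, 0, 0], "yaw": 0, "grip": 0.5},
    {"delta_pos": [0, 0, 0], "yaw": 0, "grip": 0.7},
    {"delta_pos": [0, 0, 0], "yaw": 0, "grip": 0.9},
    {"delta_pos": [0, 0, 0], "yaw": 0, "grip": 1},
    {"delta_pos": [0, 0, 0], "yaw": 0, "grip": 1},
    {"delta_pos": [0, 0, 0], "yaw": 0, "grip": 1}
  ]
}}

```text
time: 11.13
tcp_pos: [0.6178, 0.0359, 0.0413]
tcp_rot: [0.114, 3.139, -0.0]
wrist_force: [-0.1, -0.3, -0.5]
gripper_width: 0.998
finger_force: 0.0
```

```bash
python3 -c "
from h import *
look()"
```

```text
yaw 3.42 ends y -0.10450000000000001 0.175 n 120 std 0.00037 gap L,R mm [-1.87 -1.91]
red L,R [np.float64(291.24), np.float64(223.48), 101, np.float64(233.31), np.float64(220.57), 253]
[0.61776188 0.03590449 0.04128868] [-0.13585929  0.07407982 -0.54906124] [ 0.01455884  0.07622692 -0.01321031]
```

Released with the bar unmoved. I lift straight up, swing back towards the start and check from above.

>>> {"name": "arm_command", "arguments": {
  "rows": [
    {"delta_pos": [0, 0, 8], "yaw": 0, "grip": 1},
    {"delta_pos": [0, 0, 20], "yaw": 0, "grip": 1},
    {"delta_pos": [0, 0, 30], "yaw": 0, "grip": 1},
    {"delta_pos": [0, 0, 30], "yaw": 0, "grip": 1},
    {"delta_pos": [0, 0, 30], "yaw": 0, "grip": 1},
    {"delta_pos": [0, 0, 30], "yaw": 0, "grip": 1},
    {"delta_pos": [0, 0, 20], "yaw": 0, "grip": 1},
    {"delta_pos": [-25, 20, 0], "yaw": 0, "grip": 1},
    {"delta_pos": [-25, 30, 0], "yaw": 0, "grip": 1},
    {"delta_pos": [-25, 30, 0], "yaw": 0, "grip": 1},
    {"delta_pos": [-25, 30, 0], "yaw": 0, "grip": 1},
    {"delta_pos": [-25, 30, 0], "yaw": 0, "grip": 1}
  ]
}}

```text
time: 12.23
tcp_pos: [0.4914, 0.1769, 0.21]
tcp_rot: [0.115, 3.139, 0.0]
wrist_force: [0.5, 1.0, -0.0]
gripper_width: 0.996
finger_force: 0.0
```

>>> {"name": "arm_command", "arguments": {
  "rows": [
    {"delta_pos": [-20, 30, 0], "yaw": 0, "grip": 1},
    {"delta_pos": [-20, 30, 0], "yaw": 0, "grip": 1},
    {"delta_pos": [-20, 30, 0], "yaw": 0, "grip": 1},
    {"delta_pos": [-20, 30, 0], "yaw": 0, "grip": 1},
    {"delta_pos": [-20, 30, 0], "yaw": 0, "grip": 1},
    {"delta_pos": [-20, 30, 0], "yaw": 0, "grip": 1},
    {"delta_pos": [-20, 30, 0], "yaw": 0, "grip": 1},
    {"delta_pos": [-20, 30, 0], "yaw": 0, "grip": 1},
    {"delta_pos": [-20, 30, 0], "yaw": 0, "grip": 1},
    {"delta_pos": [-20, 30, 0], "yaw": 0, "grip": 1},
    {"delta_pos": [0, 0, 0], "yaw": 0, "grip": 1}
  ]
}}

```text
time: 13.15
tcp_pos: [0.2896, 0.4797, 0.2097]
tcp_rot: [-0.108, -3.139, -0.002]
wrist_force: [0.1, 0.0, -0.4]
gripper_width: 1.001
finger_force: 0.0
```

```bash
python3 - <<'E'
from h import *
im=vision.camera("top"); gaps(im); print(*tips(im),sep="\n"); red()
a=cv2.resize(im[140:205,180:330][:, :, ::-1],None,fx=5.3,fy=5.3,interpolation=cv2.INTER_CUBIC)
im=vision.camera("scene")
b=cv2.resize(im[195:250,205:355][:, :, ::-1],None,fx=5.3,fy=4.5,interpolation=cv2.INTER_CUBIC)
cv2.imwrite("pics/t6.png",np.vstack([a,b]))
E
```

```text
yaw 3.47 ends y -0.10400000000000001 0.1745 n 475 std 0.00025 gap L,R mm [-1.56 -1.73]
(np.int32(189), array([0.6443, 0.0765]), 'front x', np.float64(0.6411))
(np.int32(200), array([ 0.6518, -0.0532]), 'front x', np.float64(0.6489))
red L,R [np.float64(291.05), np.float64(223.44), 40, np.float64(233.28), np.float64(220.58), 175]
```

View pics/t6.png

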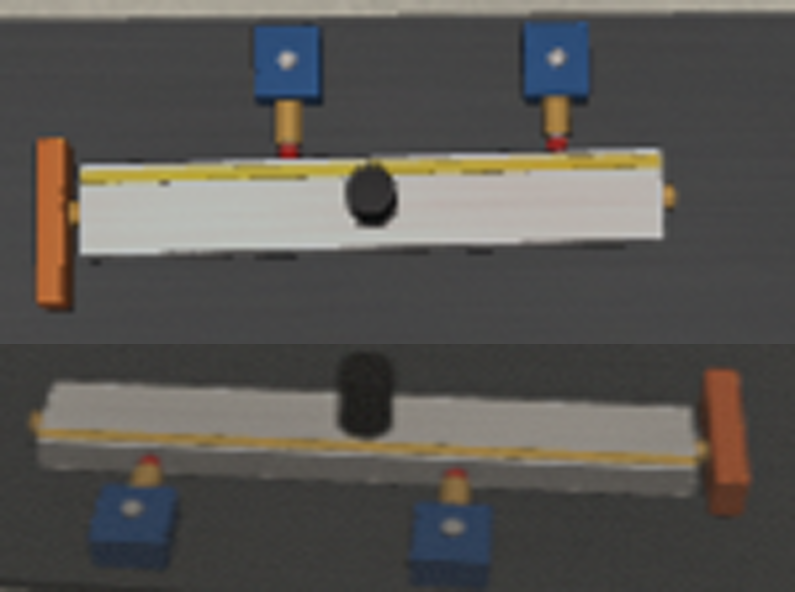

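The pictures show the front edge against both tips (289,152) and (557,145), each pressed in by about 2–3 mm of its 4 mm. The left nose is against the stop at (72,212), and the vial and feelers are untouched.

```bash
python3 -c "
from h import *
print(ticket.job_done())"
```

```text
the job is handed in; nothing more can be done
None
```

I set the straightedge against both feeler tips (each pressed in about 2–3 mm of its 4 mm) and rested its left nose on the orange stop, where I felt about 3–5 N. I then let go, the final pictures showed it still in place, and I handed the job in at about 13 s; during the slide and the final adjustment the grip lifted the bar a few tenths of a millimetre off the plate for short stretches.

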